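Find the soft machine foot and push its tag down

ROBOT

A 6-joint arm with a two-finger parallel gripper is mounted at the origin on the work surface. World frame = base frame: x ahead of the robot, y to its left, z up, the work surface at z = 0. Lengths are in m, angles in rad, forces in N, time in s.
With the tool pointing down it reaches from about 0.375 to 0.9 m from the base axis. Payload 3.1 kg.
Tool frame: the origin (TCP) lies at the very end of the fingers, on their centre line; the grasp point (between the pads) lies 19 mm behind it (grip_point_offset is the z of the grasp point in the tool frame, in m); z points along the fingers, y is the direction in which the jaws open and shut (so a half turn about z gives the same grasp; the last joint's range is limited). The gripper opens to 87 mm and grips with 3 to 60 N. Pads are 19 mm wide; open, the fingers measure 117 mm over their backs; the gripper's body (75 mm by 190 mm) begins 51 mm behind the grasp point.
Start: joints at [-1.429, 0.527, 1.433, -0, 1.181, -0.178], TCP at [0.197, -0.593, 0.223] pointing down, gripper open.
Joint ranges: [-3.08, 3.08], [-0.75, 2.2], [0.22, 2.44], [-1.43, 4.57], [0, 2.65], [-2.85, 2.85]. Speed limits (rad/s): [2.79, 2.79, 3.14, 3.14, 3.14, 3.14].

INTERFACE

Orientations are given as a unit quaternion [w, x, y, z].
In Python, from bench import get_state, grab_frame, camera_params, sign_off, grip_point_offset gives the robot as it stands. The module is installed in compiled form; this text tells all that it offers.
- The arm moves only by the tool move_arm, never from a script. Its argument "steps" is a list of rows, each a list of 7 numbers: the opening in per cent of the stroke, from 0 (shut) to 100 (fully open), then the shift along the tool's x, y, z in mm, then the turn, a rotation vector about the tool's x, y, z in degrees. In form: [[jaw, x, y, z, wx, wy, wz], ...]. A call has 1 to 20 rows; each row is the pose to reach, as a shift and turn from the pose commanded when the call began, along the tool's axes at that moment; what a row does not reach only later rows make up. A row lasts 1/10 s, in which the tool goes at most 50 mm and 8.59 degrees, less where a joint would pass 70% of its speed; a pose out of reach is approached as far as the arm can. A call with a gripper value outside its range is refused whole. The fingers move at their own pace and stop on an object; "grip_force" is the grip in N (left out, the last holds). Time passes only in rows, so rows that repeat a pose let the fingers close. It gives the time, the measured TCP pose, the force and the opening at its end, in the units of the state.
- get_state(): the state, without advancing time (a new reading comes with each control period).
- grab_frame(name): name is "side" or "top" or "wrist"; returns (picture, depth): 420x560x3 uint8, red, green, blue; 420x560 float32, m along the optical axis (not along the pixel's ray), 0 where there is no reading.
- camera_params(name): a dict with "vfov" (degrees; the focal length in pixels is half the picture's height over the tangent of half this angle, whatever the lens; pixels are square), "cx", "cy" (the principal point, pixels), "k1" (the pictures are not rectified: a ray, as slopes to the right and down, at radius r is drawn at 1 + k1 r^2 times it, then the intrinsics apply), "world_to_cam" (4x4, takes a point from world to camera coordinates). Camera axes: x right, y down, z forward; pixel columns grow to the right and rows downward; lengths in m; the calibration is good to about 2 mm. A picture is of the moment at which its call begins: read the wrist's pose just before it. camera_params takes no time and is no camera call; for the wrist camera it gives the pose at the moment of the call.
- sign_off(): hands the job in, once; it reports no verdict.
The state is a dict: "t": time; "joint_pos": joint angles; "qvel": joint speeds; "joint_efforts": joint torques, N m; "eef_pos": TCP position; "tcp_rot": TCP orientation; "wrist_force": force on the tool from outside, world axes, zero at the start; "ft_torque": the same for the moment, N m; "width": opening from 0.0 (shut) to 1.0 (fully open).
Only numpy, scipy, OpenCV 4.12 (cv2) and the standard library are available. Lean on these libraries where they do the work, as an engineer would, in place of code of your own. Each camera call takes 0.05 s, during which the arm holds its last target.

TASK

One of the three sprung feet on the granite table has gone soft. Press each round pad well past half way down and let it up again, working from the robot's left to its right, to feel which one gives most easily; then push that foot's tag all the way down and leave the other two tags up. Only press with the fingertips: lift nothing, and leave the things standing about where they are.

Things in the scene. Friction and masses are not known exactly. Their poses are not given: they have to be found in the camera images.
- foot_1: one of three identical-looking, fixed test nests: a cream block 132 x 76 x 30 mm high carrying a sprung round machine foot and a push-down tag. Origin on the table under the foot's axis; the block reaches from x = -94 to +38 mm and y = +-38 mm in its own axes, the tag lies on its -x side (roughly towards the robot). The numbers say nothing of position: the nests stand side by side, 0.17 m or more apart in y, in any order
- pad_1_top (a point): centre of the top face of foot_1's pad, a steel disc 46 mm across with a rubber face, about 72 mm above the table when free. It sits on a spring and sinks straight down into a dark steel cup (60 mm across, rim 55 mm above the table) and comes back by itself
- pad_1 (a joint): how far pad 1 is pressed, m: 0 free, 0.016 fully down; 0.008 is half way. Half way needs 7 to 9 N on a sound foot, under half of that on the soft one; pressed fully, up to 15 N
- tag_1_top (a point): centre of the top of foot_1's tag, a T-shaped aluminium slide whose flat head is 16 mm (nest's x) x 34 mm (y) x 8 mm, 66 mm from the foot's axis along the nest's -x. The head's top is about 87 mm above the table when up and 69 mm when fully down, where the head meets its dark guide block (20 x 46 mm, top 60 mm above the table)
- foot_2: one of three identical-looking, fixed test nests: a cream block 132 x 76 x 30 mm high carrying a sprung round machine foot and a push-down tag. Origin on the table under the foot's axis; the block reaches from x = -94 to +38 mm and y = +-38 mm in its own axes, the tag lies on its -x side (roughly towards the robot). The numbers say nothing of position: the nests stand side by side, 0.17 m or more apart in y, in any order
- pad_2_top (a point): centre of the top face of foot_2's pad, a steel disc 46 mm across with a rubber face, about 72 mm above the table when free. It sits on a spring and sinks straight down into a dark steel cup (60 mm across, rim 55 mm above the table) and comes back by itself
- pad_2 (a joint): how far pad 2 is pressed, m: 0 free, 0.016 fully down; 0.008 is half way. Half way needs 7 to 9 N on a sound foot, under half of that on the soft one; pressed fully, up to 15 N
- tag_2_top (a point): centre of the top of foot_2's tag, a T-shaped aluminium slide whose flat head is 16 mm (nest's x) x 34 mm (y) x 8 mm, 66 mm from the foot's axis along the nest's -x. The head's top is about 87 mm above the table when up and 69 mm when fully down, where the head meets its dark guide block (20 x 46 mm, top 60 mm above the table)
- foot_3: one of three identical-looking, fixed test nests: a cream block 132 x 76 x 30 mm high carrying a sprung round machine foot and a push-down tag. Origin on the table under the foot's axis; the block reaches from x = -94 to +38 mm and y = +-38 mm in its own axes, the tag lies on its -x side (roughly towards the robot). The numbers say nothing of position: the nests stand side by side, 0.17 m or more apart in y, in any order
- pad_3_top (a point): centre of the top face of foot_3's pad, a steel disc 46 mm across with a rubber face, about 72 mm above the table when free. It sits on a spring and sinks straight down into a dark steel cup (60 mm across, rim 55 mm above the table) and comes back by itself
- pad_3 (a joint): how far pad 3 is pressed, m: 0 free, 0.016 fully down; 0.008 is half way. Half way needs 7 to 9 N on a sound foot, under half of that on the soft one; pressed fully, up to 15 N
- tag_3_top (a point): centre of the top of foot_3's tag, a T-shaped aluminium slide whose flat head is 16 mm (nest's x) x 34 mm (y) x 8 mm, 66 mm from the foot's axis along the nest's -x. The head's top is about 87 mm above the table when up and 69 mm when fully down, where the head meets its dark guide block (20 x 46 mm, top 60 mm above the table)
- slide_p (a joint): how far one of the three tags is pushed down, m (p, q, r are in no told order: which nest each belongs to is not given, and not needed): about 0 up (as found, +-0.002), 0.018 fully down. A tag moves straight down against about 3 N of friction and stays where it is left; negative = pulled up out of its guide
- slide_q (a joint): how far one of the three tags is pushed down, m (p, q, r are in no told order: which nest each belongs to is not given, and not needed): about 0 up (as found, +-0.002), 0.018 fully down. A tag moves straight down against about 3 N of friction and stays where it is left; negative = pulled up out of its guide
- slide_r (a joint): how far one of the three tags is pushed down, m (p, q, r are in no told order: which nest each belongs to is not given, and not needed): about 0 up (as found, +-0.002), 0.018 fully down. A tag moves straight down against about 3 N of friction and stays where it is left; negative = pulled up out of its guide
- plug_gauge: bystander: standing steel cylinder, 24 mm across, 70 mm high, between two nests; origin under its centre
- gauge_block: bystander: steel block 35 x 20 x 40 mm high, between two nests; origin under its centre
- ring_gauge: bystander: dark steel ring, 60 mm outside, 36 mm inside, 22 mm high, beyond the nests; origin under its centre
- vee_block: bystander: dark steel block with a groove, 60 x 50 x 45 mm high, beyond the nests; origin under its centre
- oil_jar: bystander: amber glass jar with black cap, 52 mm across, 60 mm high, beyond the nests; origin under its centre
- brush: bystander: hand brush lying on the table on the robot's side of the nests, z up; origin under it
- loupe: bystander: black eyeglass standing on its wide end, 42 mm across, 38 mm high, on the robot's side of the nests; origin under its centre
There are look-alikes about, which are no part of the job. What is shaped like the foot_1 but blue is not meant. What is shaped like the foot_2 but orange is not meant.

How it is judged:
On the way, in this order (a step that is already met when the one before it is completed fails the run):
1. the leftmost foot (as the robot sees it) is pressed at least half way down (8 mm) (((value of joint pad_1 above 0.008 m and world y of foot_1 above 0.11 m) or (value of joint pad_2 above 0.008 m and world y of foot_2 above 0.11 m) or (value of joint pad_3 above 0.008 m and world y of foot_3 above 0.11 m))), for 0.1 s.
2. the middle foot (as the robot sees it) is pressed at least half way down (8 mm) (((value of joint pad_1 above 0.008 m and world y of foot_1 between -0.11 and 0.11 m) or (value of joint pad_2 above 0.008 m and world y of foot_2 between -0.11 and 0.11 m) or (value of joint pad_3 above 0.008 m and world y of foot_3 between -0.11 and 0.11 m))), for 0.1 s.
3. the rightmost foot (as the robot sees it) is pressed at least half way down (8 mm) (((value of joint pad_1 above 0.008 m and world y of foot_1 below -0.11 m) or (value of joint pad_2 above 0.008 m and world y of foot_2 below -0.11 m) or (value of joint pad_3 above 0.008 m and world y of foot_3 below -0.11 m))), for 0.1 s.
4. the soft foot's tag is pushed down at least 15 of its 18 mm (value of joint slide_p above 0.015 m), for 0.2 s.
At the end, for the whole second after the job is handed in: The soft foot's tag is at least 15 of its 18 mm down and the other two tags are within 6 mm of up; all three pads are back up (within 3 mm); every bystander is within 20 mm of where it stood, at rest (value of joint slide_p above 0.015 m and value of joint slide_q between -0.006 and 0.006 m and value of joint slide_r between -0.006 and 0.006 m and value of joint each of pad_1, pad_2, pad_3 below 0.003 m and distance of each of plug_gauge, gauge_block, ring_gauge, vee_block, oil_jar, brush, loupe from where it was at the start of the episode below 0.02 m and linear speed of each of plug_gauge, gauge_block, ring_gauge, vee_block, oil_jar, brush, loupe below 0.02 m/s); the robot touches nothing.
It fails at once if the tag of a sound foot is pushed down (more than 6 mm) (value of joint any of slide_q, slide_r above 0.006 m).
It fails at once if a tag is pulled up (more than 6 mm) (value of joint any of slide_p, slide_q, slide_r below -0.006 m).
It fails at once if one of the loose bystanders is lifted, carried or pushed more than 20 mm (distance of any of plug_gauge, gauge_block, ring_gauge, vee_block, oil_jar, brush, loupe from where it was at the start of the episode above 0.02 m).
It fails at once if a standing bystander is tipped over (angle between any of plug_gauge, gauge_block, ring_gauge, vee_block, oil_jar, brush, loupe's own z axis and vertical above 0.5 rad).
It also fails if it takes over 56 s, if anything falls off the work surface, if the arm or the gripper's body presses on something with over 40 N, if the wrist force passes 120 N, or if a joint passes its speed limit or range.

## Working session

There is one attempt and no reset: what is moved stays moved. The work goes in short steps, Python scripts to look and compute and a tool call to move; the robot and the scene stay as the last step left them, time stands still between calls to the robot, and variables do not carry over. Pictures are saved under pics/ and viewed, and the job is handed in when it is done.

Besides the shell and the picture viewer there is one more tool, called after "Emit:" as a command line: name --pt "numbers of a row" for each row, then --argument value for the rest. move_arm: Moves the arm, as the interface text tells. Its arguments: {"type":"object","properties":{"steps":{"type":"array"},"grip_force":{"type":"number"}},"required":["steps"]}

```bash
mkdir -p pics; cat > h.py <<'E'
import numpy as np, cv2
from bench import *
def px2w(cp,u,v,depth=None,z=None):
    f=210/np.tan(np.radians(cp['vfov'])/2)
    K=np.array([[f,0,cp['cx']],[0,f,cp['cy']],[0,0,1]])
    p=cv2.undistortPoints(np.array([[[u,v]]],float),K,np.array([cp['k1'],0,0,0,0]))[0,0]
    M=np.linalg.inv(np.array(cp['world_to_cam'])); d=np.array([p[0],p[1],1.])
    if depth is not None: return (M@np.r_[d*depth,1])[:3]
    o=M[:3,3]; r=M[:3,:3]@d
    return o+r*(z-o[2])/r[2]
E
python3 - <<'E'
from h import *
print(get_state())
for n in ['top','side']:
    im,d=grab_frame(n); cp=camera_params(n); np.savez(f'{n}0.npz',im=im,d=d,cp=np.array(cp,dtype=object))
    cv2.imwrite(f'pics/{n}0.png',im[:,:,::-1]); print(n,cp)
E
```

```text
{'t': 0.0, 'joint_pos': array([-1.42948432e+00,  5.28466933e-01,  1.43392465e+00, -1.73687018e-05,
        1.18139028e+00, -1.78467453e-01]), 'qvel': array([ 1.60847181e-03,  7.59425083e-04, -5.62198301e-04, -8.29261900e-04,
       -3.04066566e-04, -5.30126162e-05]), 'joint_efforts': array([-2.14594074e-03, -4.40047181e+01, -1.76589561e+01,  6.31670561e-02,
        5.82822226e-02, -1.67311655e-04]), 'eef_pos': array([ 0.19640914, -0.59255165,  0.22156406]), 'tcp_rot': array([-1.09456380e-03,  9.87243728e-01,  1.59212512e-01,  1.23048767e-05]), 'wrist_force': array([ 0.4443554 ,  0.97558805, -0.3432732 ]), 'ft_torque': array([0.01096576, 0.03719048, 0.02145943]), 'width': 0.997040492310561}
top {'vfov': 55.52124521121602, 'cx': 277.8575230642729, 'cy': 204.58452416291362, 'k1': 0.004199304602192669, 'world_to_cam': array([[-4.08179287e-04, -9.99984673e-01,  5.52156222e-03,
        -2.11044829e-02],
       [-9.77680484e-01, -7.61000379e-04, -2.10095910e-01,
         5.26035852e-01],
       [ 2.10096892e-01, -5.48408042e-03, -9.77665189e-01,
         1.12133902e+00],
       [ 0.00000000e+00,  0.00000000e+00,  0.00000000e+00,
         1.00000000e+00]])}
side {'vfov': 52.75559500726024, 'cx': 283.8614461277156, 'cy': 208.92077929564195, 'k1': 0.009970719055174665, 'world_to_cam': array([[-0.90777894, -0.4187113 ,  0.02486457,  0.44118873],
       [-0.23650047,  0.46198064, -0.85477565,  0.18092993],
       [ 0.34641728, -0.78182782, -0.51840171,  0.83591868],
       [ 0.        ,  0.        ,  0.        ,  1.        ]])}
```

View pics/top0.png

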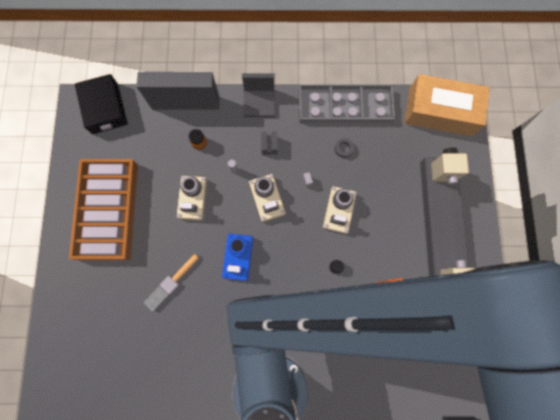

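View pics/side0.png

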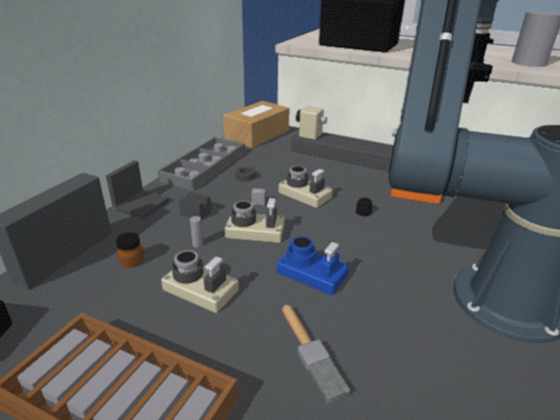

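```bash
python3 - <<'E'
from h import *
for n,(x0,y0,w,h) in dict(top=(165,160,210,130),side=(150,155,210,160)).items():
    D=np.load(f'{n}0.npz',allow_pickle=True); im=D['im'][y0:y0+h,x0:x0+w,::-1]
    k=800/w if n=='top' else 3.7
    cv2.imwrite(f'pics/{n}0z.png',cv2.resize(im,None,fx=k,fy=k,interpolation=cv2.INTER_CUBIC)); print(n,k)
D=np.load('top0.npz',allow_pickle=True); cp=D['cp'].item(); d=D['d']
for u,v in [(190,184),(265,185),(344,197),(187,207),(270,208),(340,219),(232,164),(308,179),(197,139),(337,267),(180,275),(345,148),(268,142),(238,245)]:
    print(u,v,px2w(cp,u,v,depth=d[v,u]).round(3))
E
```

```text
top 3.8095238095238093
side 3.7
190 184 [ 0.279 -0.015  1.207]
265 185 [0.581 0.017 0.074]
344 197 [ 0.545 -0.214  0.073]
187 207 [0.513 0.24  0.083]
270 208 [0.515 0.002 0.061]
340 219 [ 0.478 -0.198  0.085]
232 164 [0.647 0.116 0.068]
308 179 [ 0.61  -0.113  0.037]
197 139 [0.729 0.225 0.06 ]
337 267 [ 0.345 -0.193  0.037]
180 275 [0.323 0.266 0.016]
345 148 [ 0.721 -0.235  0.005]
268 142 [0.731 0.01  0.03 ]
238 245 [0.405 0.092 0.073]
```

View pics/top0z.png

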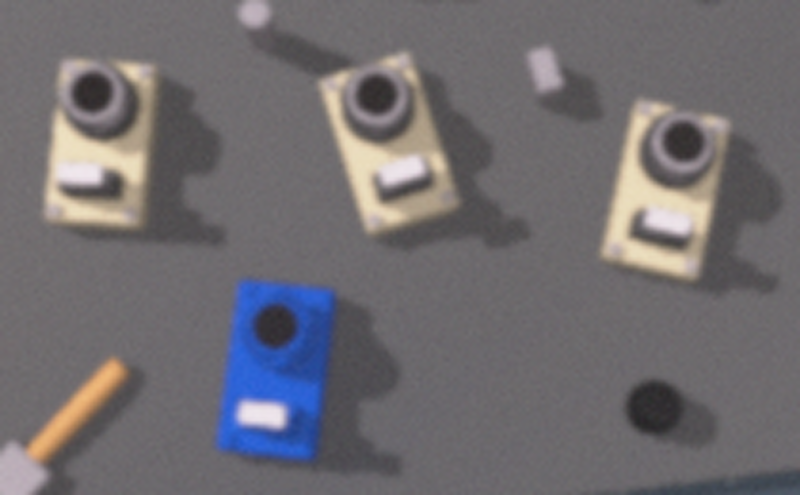

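View pics/side0z.png

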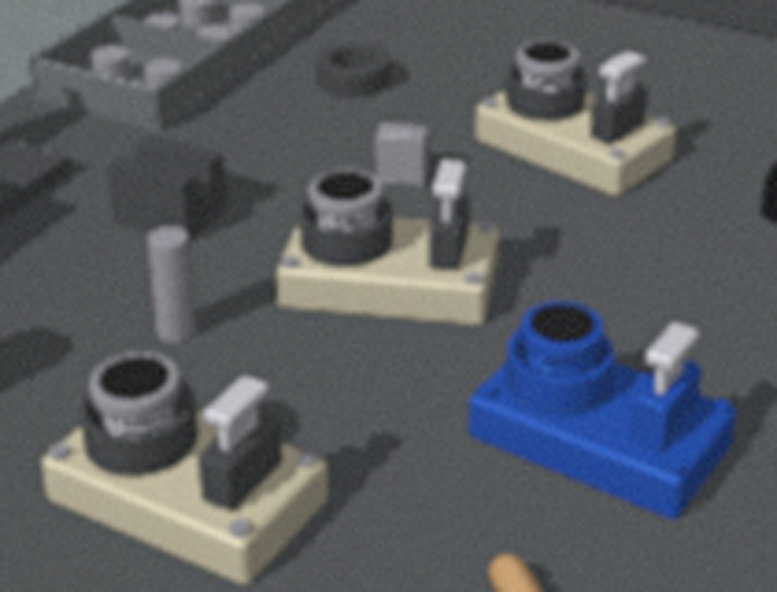

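Top crop: pad discs at full-picture pixels ≈(189,184), (264,185), (344,197), white tag heads at ≈(186,206), (270,206), (340,218); the blue look-alike stands at (236,250). Next I'll find the blobs and triangulate them with the side view.

```bash
cat > loc.py <<'E'
from h import *
def ray(cp,u,v):
    a=px2w(cp,u,v,depth=.3);b=px2w(cp,u,v,depth=1.3);d=b-a;return a,d/np.linalg.norm(d)
def tri(c1,p1,c2,p2):
    (a,d),(b,e)=ray(c1,*p1),ray(c2,*p2)
    s=np.linalg.lstsq(np.c_[d,-e],b-a,rcond=None)[0]
    x,y=a+s[0]*d,b+s[1]*e
    return (x+y)/2,np.linalg.norm(x-y)
def blob(im,seed,kind,up=4,r=10):
    u,v=seed; x0,y0=u-r,v-r
    c=cv2.resize(im[y0:v+r+1,x0:u+r+1],None,fx=up,fy=up,interpolation=cv2.INTER_CUBIC).astype(float)
    g=c.mean(2)
    lo,hi=g[r*up-6:r*up+8,r*up-6:r*up+8].mean(),None
    m=(g<70) if kind=='pad' else (g>kind)
    n,l,st,ce=cv2.connectedComponentsWithStats(m.astype(np.uint8))
    i=min(range(1,n),key=lambda i:np.hypot(*(ce[i]-(r+.5)*up)) if st[i,4]>60 else 1e9)
    p=(ce[i]+.5)/up-.5+[x0,y0]
    rect=cv2.minAreaRect(np.argwhere(l==i)[:,::-1].astype(np.float32))
    return p,st[i,4]/up**2,rect
E
python3 - <<'E'
from loc import *
T=np.load('top0.npz',allow_pickle=True);S=np.load('side0.npz',allow_pickle=True);ct,cs=T['cp'].item(),S['cp'].item()
pads={'L':((189,184),(186,257)),'M':((264,185),(243,205)),'R':((344,197),(298,169))}
tags={'L':((186,206),(214,264)),'M':((270,206),(271,203)),'R':((340,218),(319,174))}
for k in 'LMR':
    a=blob(T['im'],pads[k][0],'pad');b=blob(S['im'],pads[k][1],'pad')
    print(k,'pad',a[0].round(1),a[1],b[0].round(1),b[1],*[np.round(x,4) for x in tri(ct,a[0],cs,b[0])],'plane',px2w(ct,*a[0],z=.072).round(4),px2w(cs,*b[0],z=.072).round(4))
    a=blob(T['im'],tags[k][0],185);b=blob(S['im'],tags[k][1],185)
    print(k,'tag',a[0].round(1),a[1],b[0].round(1),b[1],*[np.round(x,4) for x in tri(ct,a[0],cs,b[0])],'plane',px2w(ct,*a[0],z=.087).round(4),px2w(cs,*b[0],z=.087).round(4))
E
```

```text
L pad [188.8 183.8] 65.75 [185.7 256.6] 139.9375 [0.5845 0.2405 0.073 ] 0.0002 plane [0.5848 0.2407 0.072 ] [0.5852 0.2395 0.072 ]
L tag [185.6 204.7] 232.9375 [212.4 263.1] 69.125 [0.52   0.2449 0.0831] 0.0009 plane [0.5187 0.2438 0.087 ] [0.5176 0.2489 0.087 ]
M pad [263.4 184.4] 64.1875 [242.8 204.7] 73.8125 [0.583  0.0215 0.0733] 0.0001 plane [0.5833 0.0215 0.072 ] [0.5842 0.0196 0.072 ]
M tag [265.6 205.9] 158.375 [270.7 202.9] 36.3125 [0.5146 0.0141 0.0927] 0.0004 plane [0.5156 0.0142 0.087 ] [0.5191 0.0054 0.087 ]
R pad [344.  196.7] 64.1875 [297.5 168.6] 42.75 [ 0.5459 -0.2142  0.0735] 0.0001 plane [ 0.5463 -0.2144  0.072 ] [ 0.547 -0.217  0.072]
R tag [339.7 214.3] 182.5625 [316.8 172.1] 21.9375 [ 0.4883 -0.1989  0.0836] 0.0072 plane [ 0.4912 -0.1975  0.087 ] [ 0.4822 -0.1924  0.087 ]
```

```bash
python3 - <<'E'
from loc import *
T=np.load('top0.npz',allow_pickle=True);S=np.load('side0.npz',allow_pickle=True);ct,cs=T['cp'].item(),S['cp'].item()
tags={'L':((186,206),(214,264)),'M':((270,206),(271,203)),'R':((340,218),(319,174))}
pad={'L':(.585,.2403),'M':(.5833,.0212),'R':(.5462,-.2148)}
for k in 'LMR':
  for th in (200,210):
    f=lambda im:np.repeat(im.min(2,keepdims=True),3,2)
    a=blob(f(T['im']),tags[k][0],th);b=blob(f(S['im']),tags[k][1],175)
    p=px2w(ct,*a[0],z=.087);v=p[:2]-pad[k]
    print(k,'tag',a[0].round(1),a[1],b[0].round(1),b[1],*[np.round(x,4) for x in tri(ct,a[0],cs,b[0])],'plane',p.round(4),px2w(cs,*b[0],z=.087).round(4),np.hypot(*v).round(4),np.degrees(np.arctan2(-v[1],-v[0])).round(1))
E
```

```text
L tag [185.  204.4] 57.75 [212.5 263.1] 80.5 [0.52   0.2458 0.0841] 0.0005 plane [0.5196 0.2453 0.087 ] [0.5175 0.2488 0.087 ] 0.0656 -4.3
L tag [185.1 204.6] 47.4375 [212.5 263.1] 80.5 [0.5198 0.2458 0.0841] 0.0001 plane [0.5192 0.2451 0.087 ] [0.5175 0.2488 0.087 ] 0.066 -4.2
M tag [269.7 203.9] 49.875 [270.7 202.9] 41.8125 [0.5212 0.0024 0.0852] 0.0013 plane [0.5214 0.0026 0.087 ] [0.5191 0.0052 0.087 ] 0.0646 16.7
M tag [269.8 203.9] 41.1875 [270.7 202.9] 41.8125 [0.5212 0.0022 0.085 ] 0.0012 plane [0.5213 0.0023 0.087 ] [0.5191 0.0052 0.087 ] 0.0648 16.9
R tag [340.1 217. ] 54.125 [316.9 172.1] 27.375 [ 0.484  -0.1991  0.0838] 0.0002 plane [ 0.4834 -0.1986  0.087 ] [ 0.482  -0.1928  0.087 ] 0.0649 -14.5
R tag [340.2 217.1] 42.4375 [316.9 172.1] 27.375 [ 0.4838 -0.1991  0.0838] 0.0007 plane [ 0.4829 -0.1986  0.087 ] [ 0.482  -0.1928  0.087 ] 0.0654 -14.3
```

```bash
cat > go.py <<'E'
import sys
from h import *
from scipy.spatial.transform import Rotation as R
s=get_state(); q=s['tcp_rot']; r=R.from_quat([q[1],q[2],q[3],q[0]])
t=np.array([float(a) for a in sys.argv[1:4]])
print('t',s['t'],'at',s['eef_pos'].round(4),'F',s['wrist_force'].round(2),'w',round(s['width'],3)); print('shift mm',(r.inv().apply(t-s['eef_pos'])*1000).round(1), 'toolx',r.apply([1,0,0]).round(3))
E
python3 go.py .585 .240 .2; python3 go.py .585 .240 .1
```

```text
t 0.1 at [ 0.1964 -0.5926  0.2217] F [-0.15 -0.44  0.27] w 0.999
shift mm [ 630.6 -668.2   23.2] toolx [0.949 0.314 0.   ]
t 0.1 at [ 0.1964 -0.5926  0.2217] F [-0.15 -0.44  0.27] w 0.999
shift mm [ 630.6 -668.   123.2] toolx [0.949 0.314 0.   ]
```

Emit:
move_arm --pt "0 630 -668 20 0 0 0" --pt "0 630 -668 20 0 0 0" --pt "0 630 -668 20 0 0 0" --pt "0 630 -668 20 0 0 0" --pt "0 630 -668 20 0 0 0" --pt "0 630 -668 20 0 0 0" --pt "0 630 -668 20 0 0 0" --pt "0 630 -668 20 0 0 0" --pt "0 630 -668 20 0 0 0" --pt "0 630 -668 20 0 0 0" --pt "0 630 -668 20 0 0 0" --pt "0 630 -668 20 0 0 0" --pt "0 630 -668 20 0 0 0" --pt "0 630 -668 20 0 0 0" --pt "0 630 -668 20 0 0 0" --pt "0 630 -668 20 0 0 0" --pt "0 630 -668 20 0 0 0" --pt "0 630 -668 20 0 0 0" --pt "0 630 -668 20 0 0 0" --pt "0 630 -668 20 0 0 0" --grip_force 10

```text
t: 2.1
eef_pos: [0.5851, 0.2418, 0.2017]
tcp_rot: [-0.0, 0.987, 0.161, 0.0]
wrist_force: [-0.2, 0.2, 0.1]
width: 0.007
```

Emit:
move_arm --pt "0 0 2 50 0 0 0" --pt "0 0 2 80 0 0 0" --pt "0 0 2 105 0 0 0" --pt "0 0 2 116 0 0 0" --pt "0 0 2 116 0 0 0" --pt "0 0 2 116 0 0 0"

```text
t: 2.7
eef_pos: [0.5858, 0.2366, 0.0874]
tcp_rot: [0.0, 0.987, 0.159, 0.001]
wrist_force: [0.0, 1.0, 0.1]
width: 0.003
```

```bash
python3 - <<'E'
from h import *
im,d=grab_frame('side'); cv2.imwrite('pics/s1.png',cv2.resize(im[200:330,130:300,::-1],None,fx=4,fy=4,interpolation=cv2.INTER_CUBIC))
E
python3 go.py .585 .240 .061
```

```text
t 2.75 at [0.5863 0.2368 0.088 ] F [1.65 0.21 0.28] w 0.005
shift mm [-0.3 -3.4 27. ] toolx [0.949 0.314 0.003]
```

View pics/s1.png

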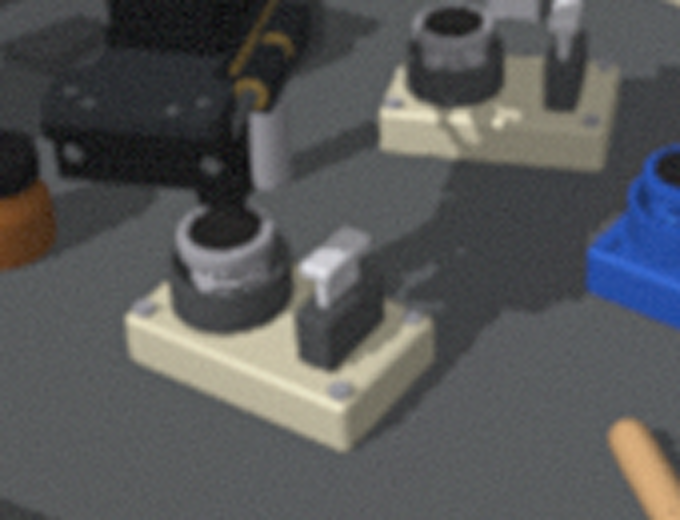

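The fingertips sit just over the left pad's disc (crop pixel 230,215). Pressing now.

Emit:
move_arm --pt "0 0 -3 8 0 0 0" --pt "0 0 -3 16 0 0 0" --pt "0 0 -3 20 0 0 0" --pt "0 0 -3 24 0 0 0" --pt "0 0 -3 24 0 0 0" --pt "0 0 -3 24 0 0 0"

```text
t: 3.35
eef_pos: [0.5851, 0.2404, 0.0637]
tcp_rot: [-0.0, 0.987, 0.159, 0.001]
wrist_force: [-0.1, 1.2, 8.0]
width: 0.003
```

```bash
python3 go.py .585 .240 .061
```

```text
t 3.35 at [0.5851 0.2404 0.0637] F [-0.09  1.15  7.98] w 0.003
shift mm [-0.2  0.4  2.7] toolx [0.949 0.314 0.002]
```

Emit:
move_arm --pt "0 0 0 2 0 0 0" --pt "0 0 0 4 0 0 0" --pt "0 0 0 4 0 0 0" --pt "0 0 0 4 0 0 0" --pt "0 0 0 4 0 0 0"

```text
t: 3.85
eef_pos: [0.5851, 0.2404, 0.0603]
tcp_rot: [-0.0, 0.987, 0.159, 0.001]
wrist_force: [-0.3, 0.4, 8.8]
width: 0.002
```

```bash
python3 go.py .585 .240 .061
```

```text
t 3.85 at [0.5851 0.2404 0.0603] F [-0.29  0.45  8.81] w 0.002
shift mm [-0.2  0.4 -0.7] toolx [0.949 0.315 0.002]
```

Emit:
move_arm --pt "0 0 0 -20 0 0 0" --pt "0 0 0 -60 0 0 0" --pt "0 0 0 -60 0 0 0" --pt "0 0 0 -60 0 0 0"

```text
t: 4.25
eef_pos: [0.5845, 0.2399, 0.1193]
tcp_rot: [0.0, 0.987, 0.159, 0.001]
wrist_force: [0.3, 0.2, -0.3]
width: 0.011
```

```bash
python3 go.py .5833 .0212 .12
```

```text
t 4.25 at [0.5845 0.2399 0.1193] F [ 0.31  0.16 -0.31] w 0.011
shift mm [-70.  207.2  -0.7] toolx [0.949 0.315 0.001]
```

Emit:
move_arm --pt "0 -70 207 0 0 0 0" --pt "0 -70 207 0 0 0 0" --pt "0 -70 207 0 0 0 0" --pt "0 -70 207 0 0 0 0" --pt "0 -70 207 0 0 0 0" --pt "0 -70 207 0 0 0 0" --pt "0 -70 207 15 0 0 0" --pt "0 -70 207 34 0 0 0" --pt "0 -70 207 34 0 0 0" --pt "0 -70 207 34 0 0 0"

```text
t: 5.25
eef_pos: [0.5819, 0.0226, 0.0836]
tcp_rot: [-0.001, 0.987, 0.16, -0.001]
wrist_force: [0.5, -0.5, -0.1]
width: 0.007
```

```bash
python3 go.py .5833 .0212 .064
```

```text
t 5.25 at [0.5819 0.0226 0.0836] F [ 0.46 -0.54 -0.14] w 0.007
shift mm [ 1.   1.8 19.6] toolx [ 0.949  0.316 -0.002]
```

Emit:
move_arm --pt "0 1 1 6 0 0 0" --pt "0 1 1 12 0 0 0" --pt "0 1 1 16 0 0 0" --pt "0 1 1 20 0 0 0" --pt "0 1 1 20 0 0 0" --pt "0 1 1 20 0 0 0"

```text
t: 5.85
eef_pos: [0.585, 0.021, 0.0656]
tcp_rot: [0.0, 0.987, 0.159, 0.001]
wrist_force: [-0.8, 1.7, 7.0]
width: 0.009
```

```bash
python3 go.py .5833 .0212 .060
```

```text
t 5.85 at [0.585  0.021  0.0656] F [-0.82  1.65  7.  ] w 0.009
shift mm [-1.5 -0.8  5.6] toolx [0.949 0.314 0.002]
```

Emit:
move_arm --pt "0 0 0 2 0 0 0" --pt "0 0 0 4 0 0 0" --pt "0 0 0 4 0 0 0" --pt "0 0 0 4 0 0 0" --pt "0 0 0 4 0 0 0"

```text
t: 6.35
eef_pos: [0.585, 0.021, 0.0622]
tcp_rot: [0.0, 0.987, 0.159, 0.001]
wrist_force: [-1.5, 0.9, 9.8]
width: 0.007
```

```bash
python3 go.py .5833 .0212 .060
```

```text
t 6.35 at [0.585  0.021  0.0622] F [-1.46  0.94  9.76] w 0.007
shift mm [-1.5 -0.8  2.2] toolx [0.949 0.314 0.002]
```

Emit:
move_arm --pt "0 0 0 -20 0 0 0" --pt "0 0 0 -60 0 0 0" --pt "0 0 0 -60 0 0 0" --pt "0 0 0 -60 0 0 0"

```text
t: 6.75
eef_pos: [0.5846, 0.0206, 0.1215]
tcp_rot: [0.0, 0.987, 0.159, 0.001]
wrist_force: [-0.0, -1.2, -0.8]
width: 0.004
```

```bash
python3 go.py .5462 -.2148 .12
```

```text
t 6.75 at [0.5846 0.0206 0.1215] F [-0.03 -1.24 -0.82] w 0.004
shift mm [-110.5  211.4    1.5] toolx [0.949 0.314 0.002]
```

Emit:
move_arm --pt "0 -110 211 0 0 0 0" --pt "0 -110 211 0 0 0 0" --pt "0 -110 211 0 0 0 0" --pt "0 -110 211 0 0 0 0" --pt "0 -110 211 0 0 0 0" --pt "0 -110 211 0 0 0 0" --pt "0 -110 211 15 0 0 0" --pt "0 -110 211 36 0 0 0" --pt "0 -110 211 36 0 0 0" --pt "0 -110 211 36 0 0 0" --pt "0 -110 211 36 0 0 0"

```text
t: 7.85
eef_pos: [0.5464, -0.2137, 0.0849]
tcp_rot: [0.0, 0.987, 0.16, 0.0]
wrist_force: [-0.3, 0.2, 0.5]
width: 0.006
```

```bash
python3 go.py .5462 -.2148 .064
```

```text
t 7.85 at [ 0.5464 -0.2137  0.0849] F [-0.33  0.17  0.52] w 0.006
shift mm [-0.5  1.  20.9] toolx [0.949 0.315 0.   ]
```

Emit:
move_arm --pt "0 0 1 7 0 0 0" --pt "0 0 1 13 0 0 0" --pt "0 0 1 17 0 0 0" --pt "0 0 1 21 0 0 0" --pt "0 0 1 21 0 0 0" --pt "0 0 1 21 0 0 0"

```text
t: 8.45
eef_pos: [0.5468, -0.2153, 0.0638]
tcp_rot: [0.0, 0.987, 0.159, 0.0]
wrist_force: [1.5, 0.2, 2.8]
width: 0.008
```

```bash
python3 go.py .5462 -.2148 .060
```

```text
t 8.45 at [ 0.5468 -0.2153  0.0638] F [1.46 0.22 2.83] w 0.008
shift mm [-0.4 -0.7  3.8] toolx [0.949 0.314 0.001]
```

Emit:
move_arm --pt "0 0 0 2 0 0 0" --pt "0 0 0 4 0 0 0" --pt "0 0 0 4 0 0 0" --pt "0 0 0 4 0 0 0" --pt "0 0 0 4 0 0 0"

```text
t: 8.95
eef_pos: [0.5468, -0.2153, 0.0598]
tcp_rot: [0.0, 0.987, 0.159, 0.0]
wrist_force: [1.5, 0.2, 3.8]
width: 0.007
```

```bash
python3 go.py .5462 -.2148 .060
```

```text
t 8.95 at [ 0.5468 -0.2153  0.0598] F [1.51 0.21 3.79] w 0.007
shift mm [-0.4 -0.7 -0.2] toolx [0.949 0.314 0.001]
```

Emit:
move_arm --pt "0 0 0 -20 0 0 0" --pt "0 0 0 -60 0 0 0" --pt "0 0 0 -60 0 0 0" --pt "0 0 0 -60 0 0 0"

```text
t: 9.35
eef_pos: [0.5458, -0.2151, 0.1198]
tcp_rot: [0.0, 0.987, 0.159, -0.0]
wrist_force: [-0.3, -0.1, -0.7]
width: 0.008
```

```bash
python3 go.py .4835 -.1985 .12
```

```text
t 9.35 at [ 0.5458 -0.2151  0.1198] F [-0.32 -0.11 -0.74] w 0.008
shift mm [-53.9 -35.3  -0.2] toolx [ 0.949  0.315 -0.001]
```

Left takes 8.8 N at 12 mm and middle 9.8 N at 10 mm, but right only 3.8 N at 12 mm, so the right foot is the soft one. I'll go to its tag.

Emit:
move_arm --pt "0 -54 -35 0 0 0 0" --pt "0 -54 -35 0 0 0 0" --pt "0 -54 -35 0 0 0 0" --pt "0 -54 -35 12 0 0 0" --pt "0 -54 -35 22 0 0 0" --pt "0 -54 -35 22 0 0 0" --pt "0 -54 -35 22 0 0 0"

```text
t: 10.05
eef_pos: [0.4844, -0.1989, 0.0966]
tcp_rot: [-0.0, 0.987, 0.159, -0.0]
wrist_force: [0.1, 0.2, 0.0]
width: 0.007
```

```bash
python3 - <<'E'
from h import *
im,d=grab_frame('side'); cv2.imwrite('pics/s2.png',cv2.resize(im[110:230,240:400,::-1],None,fx=4.5,fy=4.5,interpolation=cv2.INTER_CUBIC))
E
python3 go.py .4835 -.1985 .068
```

```text
t 10.1 at [ 0.4845 -0.199   0.097 ] F [ 0.04  0.93 -0.4 ] w 0.001
shift mm [-0.8 -0.8 29. ] toolx [ 0.949  0.315 -0.   ]
```

View pics/s2.png

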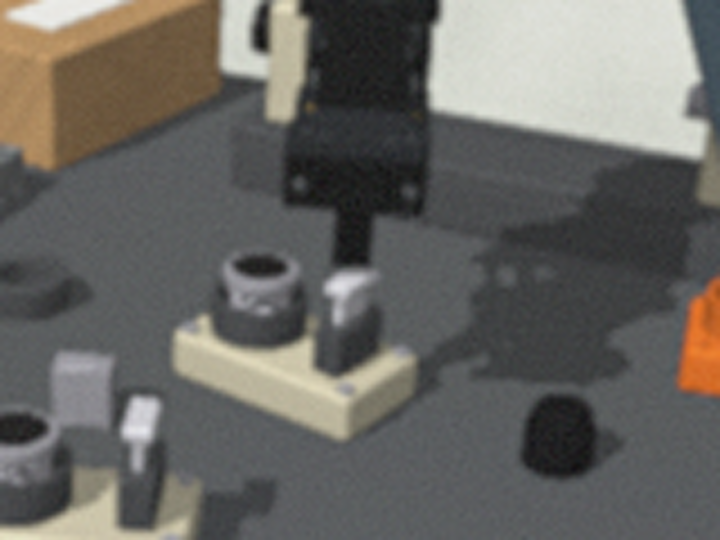

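The fingers stand directly over the right nest's tag head (crop pixel 350,275), with the pad back up. Pushing the tag down.

Emit:
move_arm --pt "0 -1 -1 7 0 0 0" --pt "0 -1 -1 12 0 0 0" --pt "0 -1 -1 17 0 0 0" --pt "0 -1 -1 21 0 0 0" --pt "0 -1 -1 25 0 0 0" --pt "0 -1 -1 28 0 0 0" --pt "0 -1 -1 29 0 0 0" --pt "0 -1 -1 29 0 0 0" --pt "0 -1 -1 29 0 0 0"

```text
t: 11.0
eef_pos: [0.4831, -0.1983, 0.0693]
tcp_rot: [0.0, 0.987, 0.159, 0.0]
wrist_force: [-1.0, 1.5, 9.3]
width: 0.006
```

```bash
python3 go.py .4835 -.1985 .067
```

```text
t 11.0 at [ 0.4831 -0.1983  0.0693] F [-0.95  1.48  9.3 ] w 0.006
shift mm [0.4 0.3 2.3] toolx [0.949 0.314 0.001]
```

At 69.3 mm with 9.3 N the tag is on its stop. I'll hold briefly, then lift clear.

Emit:
move_arm --pt "0 0 0 1 0 0 0" --pt "0 0 0 1 0 0 0" --pt "0 0 0 0 0 0 0" --pt "0 0 0 -10 0 0 0" --pt "0 0 0 -50 0 0 0" --pt "0 0 0 -100 0 0 0" --pt "0 0 0 -150 0 0 0" --pt "0 -140 150 -150 0 0 0" --pt "0 -140 150 -150 0 0 0" --pt "0 -140 150 -150 0 0 0" --pt "0 -140 150 -150 0 0 0" --pt "0 -140 150 -150 0 0 0" --pt "0 -140 150 -150 0 0 0" --pt "0 -140 150 -150 0 0 0"

```text
t: 12.4
eef_pos: [0.397, -0.3832, 0.2182]
tcp_rot: [-0.001, 0.987, 0.159, -0.0]
wrist_force: [0.8, 0.8, -0.5]
width: 0.007
```

```bash
python3 - <<'E'
from loc import *
for n in ['top','side']:
    im,d=grab_frame(n); cp=camera_params(n); np.savez(f'{n}9.npz',im=im,d=d,cp=np.array(cp,dtype=object))
    cv2.imwrite(f'pics/{n}9.png',im[:,:,::-1])
    if n=='side': cv2.imwrite('pics/side9z.png',cv2.resize(im[155:315,150:360,::-1],None,fx=3.7,fy=3.7,interpolation=cv2.INTER_CUBIC))
T=np.load('top9.npz',allow_pickle=True);cp=T['cp'].item();T0=np.load('top0.npz',allow_pickle=True)
for n,(u,v) in dict(padM=(265,185),padR=(344,197),padL=(188,183),tagL=(184,205),tagM=(270,204),tagR=(340,217)).items():
    for D in (T0,T): print(n,np.median([px2w(cp,u+i,v+j,depth=D['d'][v+j,u+i])[2] for i in(-1,0,1) for j in(-1,0,1)]).round(4))
for n,(u,v) in dict(plug=(232,164),gb=(308,179),jar=(197,139),loupe=(337,267),brush=(180,275),ring=(345,148),vee=(268,142)).items():
    c=[X['im'][v-12:v+13,u-12:u+13].astype(float).mean(2) for X in (T0,T)]
    print(n,cv2.phaseCorrelate(*c)[0])
E
python3 go.py .4 -.3 .2
```

```text
padM 0.0715
padM 0.0728
padR 0.0733
padR 0.8527
padL 0.0731
padL 0.0719
tagL 0.085
tagL 0.0848
tagM 0.0871
tagM 0.0877
tagR 0.0862
tagR 0.8573
plug (0.555084823530045, 0.6270805878207693)
gb (0.46238640179820223, 0.5629156956839001)
jar (0.559014323587558, 0.4683948292598963)
loupe (15.811161562581606, 20.389556705670348)
brush (0.5358741027880818, 0.4730620971087287)
ring (0.4222688445181362, 0.5635910297003903)
vee (0.5193479767121421, 0.6614665061009042)
t 12.5 at [ 0.3975 -0.3828  0.2184] F [-0.42  0.83 -0.32] w 0.003
shift mm [ 28.5 -77.7  18.5] toolx [ 0.949  0.316 -0.   ]
```

View pics/side9z.png

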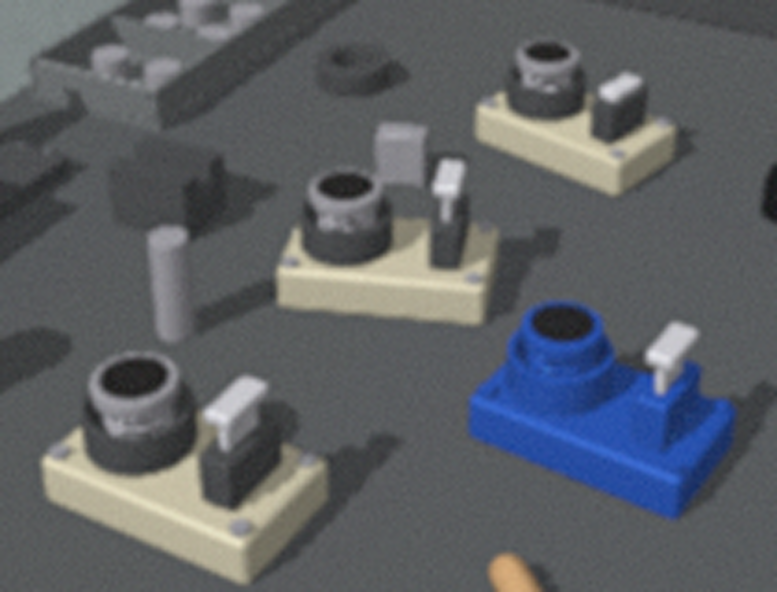

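View pics/top9.png

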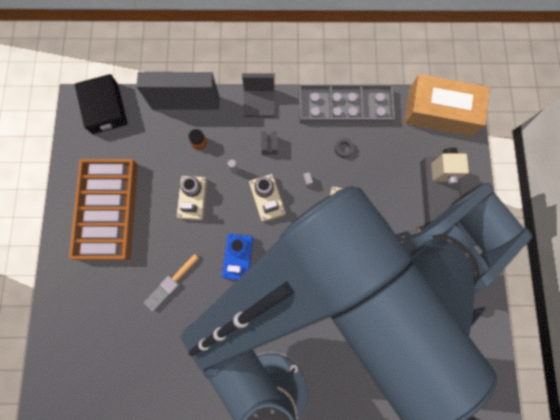

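The side view shows the right tag's head seated on its guide (crop 618,88). The other two tags and all three pads are up. In the top view the arm hides the right nest and the loupe, but at the crop's right edge (775,185) the loupe looks unmoved.

```bash
python3 - <<'E'
from h import *
a=np.load('side0.npz',allow_pickle=True)['im'];b=np.load('side9.npz',allow_pickle=True)['im']
print('loupe diff',np.abs(a[190:222,350:380].astype(int)-b[190:222,350:380]).mean())
print(sign_off())
E
```

```text
loupe diff 4.067708333333333
the job is handed in; nothing more can be done
None
```

The soft foot is the rightmost one. I pushed its tag all the way down, left the other two tags up, and handed the job in at about 12.5 s; no verdict is reported.

| Foot | Force on the pad | Depth pressed |
|---|---|---|
| Left | about 8.8 N | about 12 mm |
| Middle | about 9.8 N | about 10 mm |
| Right | about 3.8 N | about 12 mm |

- **Tag:** The right tag met its stop with the fingertips at 69.3 mm and 9.3 N. The last side view shows its head seated on the guide block.
- **Rest of the scene:** The side view shows the other two tags and all three pads up. The arm stood clear at z = 0.22 m.
- **Bystanders:** All but the loupe show no real movement in the top view. Their crops all gave the same shift of about 0.5 pixel, which I took to be an artefact of the method.
- **Checks that failed or disagreed:** In the last top view the arm hid the right nest and the loupe, so the readings there were invalid. I checked both in the side view instead, where the loupe's patch was nearly unchanged. The wrist force reading jitters by about 1 N, far less than the gap between the soft foot and the others.

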